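Fit the wafer-lift guide shaft through its two bushings and hold it for clamping

TASK

Draw the longest of the three lift shafts out of the rack and thread it, tapered end down, through the upper and then the lower brass bushing of the wafer lift unit. The job finishes while you are still holding the shaft: keep it gripped, upright and still, hanging freely in the two bushings with its tip about midway between the lower bearing block and the base plate, so that a colleague can fit the clamp collar from below. Leave the other two shafts and everything else on the bench where they are.

Things in the scene. Friction and masses are not known exactly. Their poses are not given: they have to be found in the camera images.
- shaft_long_hub (a point): Longest of three look-alike steel lift shafts: 14 mm round, 125 mm long, with a 22 mm round hub, 30 mm high, on top (155 mm overall, 0.2 to 0.3 kg); its bottom 10 mm taper to 8 mm. It starts upright in one of the rack's sockets, tip 13 mm above the bench. This point: the hub's centre, 140 mm above the tip; z runs up the shaft. Grip it by the hub.
- shaft_long_tip (a point): Centre of the lower (tapered) tip of the longest shaft, on its axis; z as for the hub.
- shaft_mid_hub (a point): Hub centre of the second shaft: same hub and thickness, but only 90 mm long below the hub (120 mm overall). Stays in the rack.
- shaft_short_hub (a point): Hub centre of the third shaft: same hub and thickness, but only 55 mm long below the hub (85 mm overall). Stays in the rack.
- rack_top (a point): Shaft rack, a fixed white plastic block 56 x 180 x 45 mm with three sockets in a row, 60 mm apart, 32 mm deep and 15.6 mm wide; the row runs along its y axis, the middle socket at its centre. This point is the centre of the top face, 45 mm above the bench; z up. Rack and lift unit stand on opposite sides of the bench, either way round.
- lift: Wafer lift unit, a fixed aluminium bracket: base plate (12 mm thick), upright mast plate with a pneumatic cylinder behind it, and two bearing blocks standing out from the mast, one above the other, each with a brass bushing. Origin on the bench under the bushings' common vertical axis; x points from the mast to the open side, z up. Mast top 140 mm, cylinder's rod end 159 mm above the bench.
- lift_upper (a point): Centre of the upper bushing's mouth, on the upper block's top face, 128 mm above the bench; axes as the lift unit. Bore 16 mm, upright, 18 mm long (the block's thickness; its underside is 110 mm above the bench). Blocks are 60 mm wide; they begin at the mast's face, 54 mm behind the axis, and end 22 mm in front of it.
- lift_lower (a point): Centre of the lower bushing's lower end, on the lower block's underside, 56 mm above the bench and 44 mm above the base plate's top; axes as the lift unit. Bore 16 mm, 18 mm long (the block's top is 74 mm above the bench), in line with the upper one.
- collar_mid (a point): Bystander: dark steel clamp collar, 32 mm across, 11 mm high, lying on the lift unit's base plate. Its centre.
- driver_mid (a point): Bystander: screwdriver with black handle, 150 mm long, on the bench at the open side of the lift unit. Its centre.
- jar_mid (a point): Bystander: small round white jar with a steel lid, 60 mm across, 50 mm high, on the far side of the rack. Its centre, half-way up.
- spanner_mid (a point): Bystander: steel spanner, 180 mm long, 8 mm thick, in the middle of the bench. Its centre.
- dispenser_mid (a point): Bystander: white plastic bottle, 60 mm across, 150 mm high, beyond the spanner. Its centre, half-way up.

How it is judged:
By the outcome, as a careful person would: the job done as asked, in the order asked, and still so for the second after the job is handed in, while the arm keeps its last pose, push and grip.
It also fails if it takes over 48 s, if anything falls off the work surface, if the arm or the gripper's body presses on something with over 40 N, if the wrist force passes 120 N, or if a joint passes its speed limit or range.

ROBOT

A 7-joint arm with a two-finger parallel gripper is mounted at the origin on the work surface. World frame = base frame: x ahead of the robot, y to its left, z up, the work surface at z = 0. Lengths are in m, angles in rad, forces in N, time in s.
With the tool pointing down it reaches from about 0.4 to 0.85 m from the base axis. Payload 10.4 kg.
Tool frame: the origin (TCP) lies midway between the tips of the shut fingers; the grasp point (between the pads) lies 19 mm behind it; z points along the fingers, y is the direction in which the jaws open and shut (so a half turn about z gives the same grasp; the last joint's range is limited). The gripper opens to 87 mm and grips with 3 to 60 N. Pads are 19 mm wide; open, the fingers measure 117 mm over their backs; the gripper's body (75 mm by 190 mm) begins 51 mm behind the grasp point.
Start: joints at [1.294, 0.332, -0.065, 1.46, 0.022, 1.35, -0.088], TCP at [0.157, -0.605, 0.223] pointing down, gripper open.
Joint ranges: [-2.6, 2.6], [-0.5, 2.12], [-1.47, 1.34], [0.16, 2.42], [-1.27, 4.41], [0.06, 2.06], [-2.6, 2.6]. Speed limits (rad/s): [2.22, 2.22, 2.79, 2.79, 3.14, 3.14, 3.14].

INTERFACE

Orientations are given as a unit quaternion [x, y, z, w].
In Python, from bench import r gives the robot as it stands.
- The arm moves only by the tool step_arm, never from a script. Its argument "increments" is a list of rows, each a list of 2 entries, a list of its own where there are three numbers: the shift along the tool's x, y, z in m, then the turn, a rotation vector about the tool's x, y, z in rad. A call has 1 to 5 rows; each row is the pose to reach, as a shift and turn from the pose measured when the call began, along the tool's axes at that moment; what a row does not reach only later rows make up. A row lasts 1/10 s, in which the tool goes at most 50 mm and 8.59 degrees, less where a joint would pass 70% of its speed; a pose out of reach is approached as far as the arm can. A call with a gripper value outside its range is refused whole. "hand" is the closure, from -1 (fully open) to 1 (shut), so that 0 is half open, set as the call begins (left out, the last holds). The fingers move at their own pace and stop on an object; "grip_force" is the grip in N (left out, the last holds). Time passes only in rows, so rows that repeat a pose let the fingers close. It gives the time, the measured TCP pose, the force and the opening at its end, in the units of the state.
- r.read_state(): the state, without advancing time (a new reading comes with each control period).
- r.camera(name): name is "scene" or "side" or "wrist"; returns a dict with "pixels" (384x512x3 uint8, blue, green, red), "camera_matrix" (3x3 intrinsics, pixels), "k1" (the pictures are not rectified: a ray, as slopes to the right and down, at radius r is drawn at 1 + k1 r^2 times it, then the intrinsics apply), "extrinsics" (4x4, takes a point from camera to world coordinates). Camera axes: x right, y up, looking along -z (the intrinsics and any distortion apply to the point x, -y, -z); pixel columns grow to the right and rows downward; lengths in m; the calibration is good to about 2 mm. A picture is of the moment at which its call begins. There is no depth.
- r.close_job(): hands the job in, once; it reports no verdict.
The state is a dict: "time": time; "joint_positions": joint angles; "joint_vel": joint speeds; "joint_torque": joint torques, N m; "ee_pos": TCP position; "eef_rot": TCP orientation; "ft_force": force on the tool from outside, world axes, zero at the start; "torque": the same for the moment, N m; "width": finger opening in m.
Only numpy, scipy, OpenCV 4.12 (cv2) and the standard library are available. Lean on these libraries where they do the work, as an engineer would, in place of code of your own. Each camera call takes 0.05 s, during which the arm holds its last target.

## Working session

There is one attempt and no reset: what is moved stays moved. The work goes in short steps, Python scripts to look and compute and a tool call to move; the robot and the scene stay as the last step left them, time stands still between calls to the robot, and variables do not carry over. Pictures are saved under pics/ and viewed, and the job is handed in when it is done.

Besides the shell and the picture viewer there is one more tool, called by a JSON object that holds its "api" and its "payload", one argument or row to a line. step_arm: Moves the arm, as the interface text tells. Its arguments: {"type":"object","properties":{"increments":{"type":"array"},"hand":{"type":"number"},"grip_force":{"type":"number"}},"required":["increments"]}

```bash
mkdir -p pics; ls; cat > h.py <<'E'
import numpy as np, cv2, pickle
from bench import r
def snap(name, tag):
    c=r.camera(name); im=np.array(c["pixels"]); cv2.imwrite(f"pics/{tag}.png",im)
    pickle.dump(dict(c),open(f"pics/{tag}.pkl","wb")); return c
def load(tag): return pickle.load(open(f"pics/{tag}.pkl","rb"))
def dist(c): 
    return np.array([c["k1"],0,0,0,0],float)
def ray(c,u,v):
    K=np.array(c["camera_matrix"],float);E=np.array(c["extrinsics"],float)
    p=cv2.undistortPoints(np.array([[[u,v]]],float),K,dist(c))[0,0]
    d=E[:3,:3]@np.array([p[0],-p[1],-1]); return E[:3,3],d/np.linalg.norm(d)
def onz(c,u,v,z):
    o,d=ray(c,u,v); return o+d*(z-o[2])/d[2]
def proj(c,P):
    K=np.array(c["camera_matrix"],float);E=np.array(c["extrinsics"],float)
    q=(np.atleast_2d(P)-E[:3,3])@E[:3,:3]; q=q*[1,-1,-1]
    return cv2.projectPoints(q.reshape(-1,1,3),np.zeros(3),np.zeros(3),K,dist(c))[0][:,0]
def tri(obs):
    A=np.zeros((3,3));b=np.zeros(3)
    for c,u,v in obs:
        o,d=ray(c,u,v);M=np.eye(3)-np.outer(d,d);A+=M;b+=M@o
    return np.linalg.solve(A,b)
def crop(tag,x0,y0,x1,y1,s,out):
    im=cv2.imread(f"pics/{tag}.png")[y0:y1,x0:x1]
    cv2.imwrite(f"pics/{out}.png",cv2.resize(im,None,fx=s,fy=s,interpolation=cv2.INTER_CUBIC))
E
python3 - <<'E'
from h import *
np.set_printoptions(precision=4,suppress=True)
for n in("scene","side","wrist"):
    c=snap(n,n+"0"); print(n,c["camera_matrix"],c["k1"]);print(np.array(c["extrinsics"]))
s=r.read_state()
for k in s: print(k,np.array(s[k]))
E
```

```text
pics
scene [[402.3208   0.     248.3827]
 [  0.     402.3208 192.9677]
 [  0.       0.       1.    ]] -0.11250151605196214
[[ 0.8854 -0.2724  0.3767  0.9459]
 [ 0.4648  0.4987 -0.7316 -0.6845]
 [ 0.0114  0.8228  0.5682  0.6715]
 [ 0.      0.      0.      1.    ]]
side [[390.5599   0.     258.4789]
 [  0.     390.5599 196.1884]
 [  0.       0.       1.    ]] 0.015855202788062038
[[-0.6866  0.4689 -0.5556  0.067 ]
 [-0.7269 -0.4264  0.5384  0.492 ]
 [ 0.0156  0.7735  0.6336  0.666 ]
 [ 0.      0.      0.      1.    ]]
wrist [[307.9096   0.     255.564 ]
 [  0.     307.9096 194.6103]
 [  0.       0.       1.    ]] -0.08198700864085111
[[ 0.2506  0.9269  0.2795  0.2332]
 [-0.9681  0.24    0.072  -0.5853]
 [-0.0004 -0.2886  0.9574  0.3838]
 [ 0.      0.      0.      1.    ]]
time 0.15
joint_positions [ 1.2944  0.3327 -0.0647  1.4607  0.0216  1.3499 -0.0885]
joint_vel [-0.0004 -0.0016 -0.0005 -0.0029  0.0018 -0.0001 -0.0019]
joint_torque [  0.001  -62.3631   0.0249 -39.0142  -0.0613   0.0373   0.0001]
ee_pos [ 0.1568 -0.6047  0.2219]
eef_rot [ 0.992   0.1265 -0.0001 -0.0005]
ft_force [-0.3622  0.9258  0.4838]
torque [ 0.0482  0.0264 -0.0034]
width 0.08693000024737783
```

View pics/scene0.png

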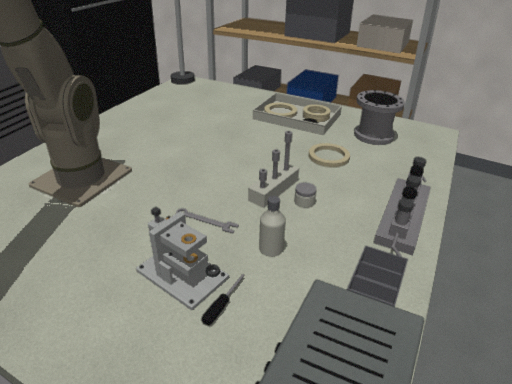

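View pics/side0.png

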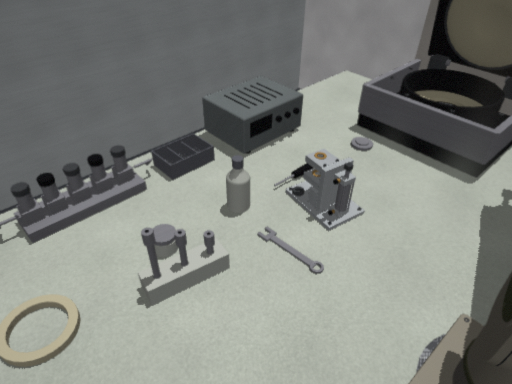

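View pics/wrist0.png

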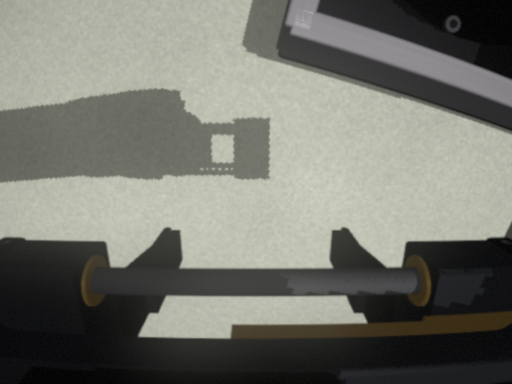

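The scene view shows the rack at about (275,185), with the longest shaft at its far end (hub near (288,137)). The lift unit is near (180,255), with its upper bushing near (189,239). In the side view the longest hub is near (148,238) and the lift near (322,180). Next I'll enlarge these areas.

```bash
python3 - <<'E'
from h import *
crop("scene0",235,120,325,215,6,"a1");crop("side0",125,215,245,305,6,"a2")
crop("scene0",130,195,250,295,6,"a3");crop("side0",260,135,380,230,6,"a4")
E
```

```text
(no output)
```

View pics/a1.png

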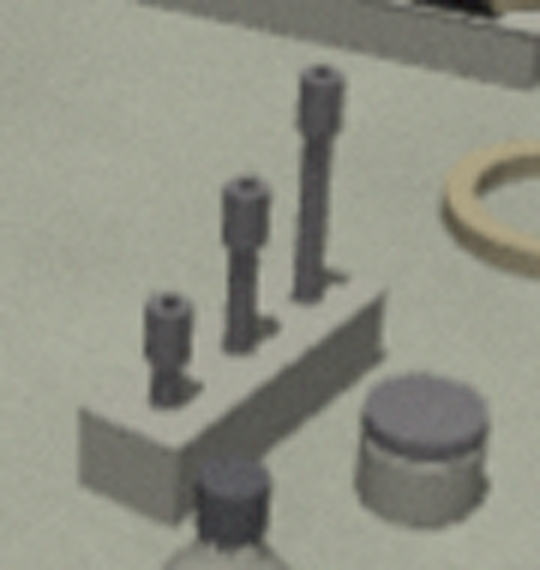

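View pics/a2.png

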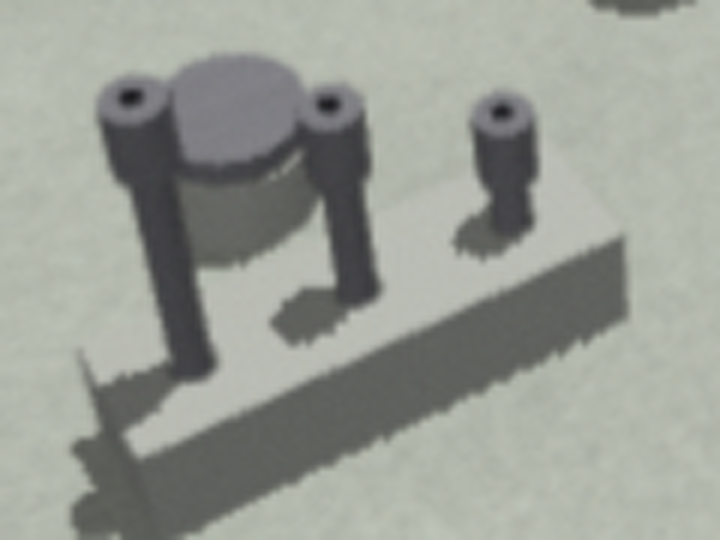

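View pics/a3.png

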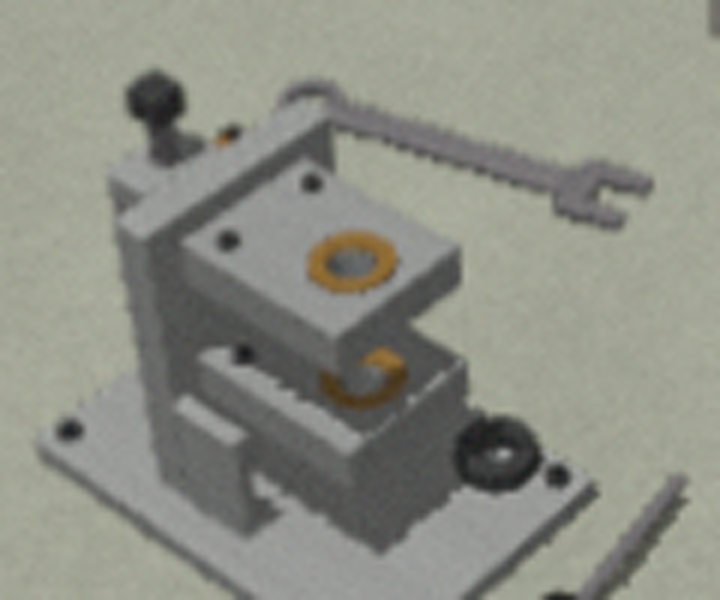

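View pics/a4.png

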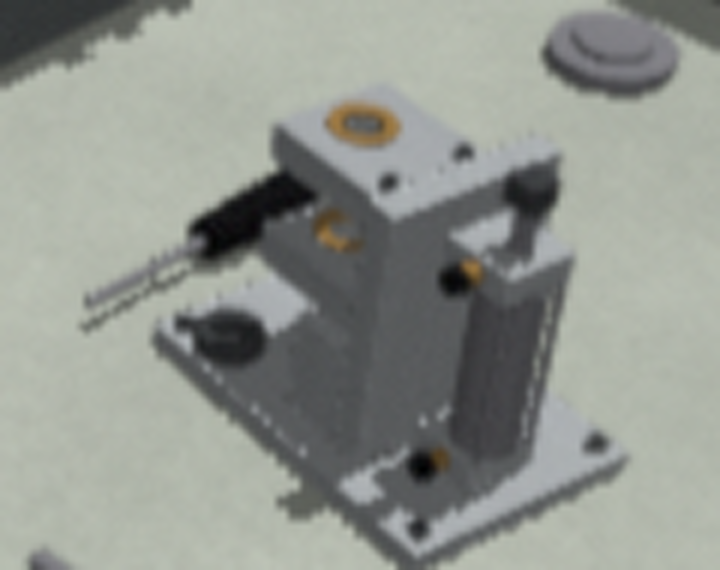

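Pixels read off the crops: hub tops in scene at (288.1,131.6), (275.5,150.6), (262.9,169.9), and in side at (146.4,231), (179.4,232), (208.1,233). Upper bushing mouth is at (188.3,238.3) in scene and (320.3,155.3) in side.

```bash
python3 - <<'E'
from h import *
np.set_printoptions(precision=4,suppress=True)
a=load("scene0");b=load("side0")
def sc(x,y,x0,y0): return x0+(x+.5)/6-.5, y0+(y+.5)/6-.5
for n,p,q,z in [("long",(321,72),(131,98),.168),("mid",(246,185),(329,104),.133),("short",(170,301),(502,112),.098)]:
    p=sc(*p,235,120);q=sc(*q,125,215)
    print(n,onz(a,*p,z),onz(b,*q,z),tri([(a,*p),(b,*q)]))
p=sc(352,262,130,195);q=sc(364,124,260,135)
print("up",onz(a,*p,.128),onz(b,*q,.128),tri([(a,*p),(b,*q)]))
p=sc(496,453,130,195);q=sc(228,336,260,135)
print("collar",onz(a,*p,.02),onz(b,*q,.02))
for z,pts in[(.128,[(185,240),(310,165),(460,250),(340,335)]),(.012,[(40,442),(595,488)])]:
  for x in pts: print("blk",z,onz(a,*sc(*x,130,195),z))
for x in [(384,90),(275,132),(395,218)]: print("blk side",onz(b,*sc(*x,260,135),.128))
for x,y in[(80,409),(180,445),(385,292)]: print("rack",onz(a,*sc(x,y,235,120),.045))
print("cyl top",onz(a,*sc(155,85,130,195),.159),onz(b,*sc(530,185,260,135),.159))
print("jar",onz(a,*sc(425,410,235,120),.05)); print("disp",onz(a,273,200,.15),onz(b,238,160,.15))
for p in[(183,212),(234,228)]: print("span",onz(a,*p,.008))
E
```

```text
long [0.5683 0.2904 0.168 ] [0.5677 0.2861 0.168 ] [0.5685 0.2868 0.1688]
mid [0.5584 0.2304 0.133 ] [0.5579 0.2265 0.133 ] [0.5584 0.2274 0.1339]
short [0.5486 0.1722 0.098 ] [0.5471 0.1679 0.098 ] [0.5482 0.1691 0.0989]
up [ 0.5534 -0.188   0.128 ] [ 0.5522 -0.1906  0.128 ] [ 0.5527 -0.1892  0.1285]
collar [ 0.5841 -0.1531  0.02  ] [ 0.5805 -0.1502  0.02  ]
blk 0.128 [ 0.4961 -0.2064  0.128 ]
blk 0.128 [ 0.51   -0.1516  0.128 ]
blk 0.128 [ 0.5823 -0.165   0.128 ]
blk 0.128 [ 0.5707 -0.2201  0.128 ]
blk 0.012 [ 0.4245 -0.2259  0.012 ]
blk 0.012 [ 0.6215 -0.1444  0.012 ]
blk side [ 0.5634 -0.2173  0.128 ]
blk side [ 0.5732 -0.1584  0.128 ]
blk side [ 0.5007 -0.1474  0.128 ]
rack [0.5175 0.1443 0.045 ]
rack [0.5712 0.1401 0.045 ]
rack [0.6031 0.3117 0.045 ]
cyl top [ 0.4602 -0.1716  0.159 ] [ 0.4548 -0.1656  0.159 ]
jar [0.6617 0.2138 0.05  ]
disp [ 0.6611 -0.0111  0.15  ] [ 0.6492 -0.0029  0.15  ]
span [0.3924 0.0041 0.008 ]
span [0.5473 0.0113 0.008 ]
```

```bash
cat >> h.py <<'E'
from scipy.spatial.transform import Rotation as R
def goalR(ydeg):
    # tool z down, tool y at heading ydeg
    t=np.radians(ydeg); y=np.array([np.cos(t),np.sin(t),0]); z=np.array([0,0,-1.]); x=np.cross(y,z)
    return R.from_matrix(np.c_[x,y,z])
def delta(pos,ydeg):
    s=r.read_state(); R0=R.from_quat(s["eef_rot"]); p=np.array(s["ee_pos"])
    d=R0.inv().apply(np.array(pos)-p); w=(R0.inv()*goalR(ydeg)).as_rotvec()
    print("t",round(s["time"],2),"pos",p.round(4),"axis z",R0.apply([0,0,1]).round(4),"w",round(s["width"],4),"F",np.array(s["ft_force"]).round(2))
    print("shift mm",(d*1000).round(1),"turn rad",w.round(4)); return d,w
E
python3 -c "
from h import *
delta([0.47,-0.35,0.26],-40);delta([0.568,0.288,0.26],-9.6)"
```

```text
t 0.15 pos [ 0.1568 -0.6047  0.2219] axis z [-3.e-04  1.e-03 -1.e+00] w 0.0869 F [-0.36  0.93  0.48]
shift mm [ 367.1 -168.   -37.9] turn rad [-1.000e-03 -3.000e-04 -6.189e-01]
t 0.15 pos [ 0.1568 -0.6047  0.2219] axis z [-3.e-04  1.e-03 -1.e+00] w 0.0869 F [-0.36  0.93  0.48]
shift mm [ 622.1 -761.   -37.3] turn rad [-9.0000e-04 -5.0000e-04 -1.1495e+00]
```

{"api": "step_arm", "payload": {
  "increments": [
    [[0.04, -0.018, -0.01], [0, 0, -0.07]],
    [[0.08, -0.036, -0.02], [0, 0, -0.14]],
    [[0.12, -0.054, -0.03], [0, 0, -0.21]],
    [[0.16, -0.072, -0.038], [0, 0, -0.28]],
    [[0.2, -0.09, -0.038], [0, 0, -0.35]]
  ],
  "hand": -1
}}

```text
time: 0.65
ee_pos: [0.3293, -0.4664, 0.2612]
eef_rot: [0.954, 0.299, 0.0, 0.0]
ft_force: [0.7, 0.3, -0.6]
width: 0.0871
```

```bash
python3 -c "
from h import *
delta([0.47,-0.35,0.26],-40);delta([0.55,0.0,0.26],-20)"
```

```text
t 0.65 pos [ 0.3293 -0.4664  0.2612] axis z [ 6.e-04 -4.e-04 -1.e+00] w 0.0871 F [ 0.65  0.29 -0.56]
shift mm [182.  -15.4   1.2] turn rad [ 7.000e-04 -2.000e-04 -2.661e-01]
t 0.65 pos [ 0.3293 -0.4664  0.2612] axis z [ 6.e-04 -4.e-04 -1.e+00] w 0.0871 F [ 0.65  0.29 -0.56]
shift mm [ 447.2 -257.4    1.1] turn rad [ 0.0008 -0.     -0.6152]
```

{"api": "step_arm", "payload": {
  "increments": [
    [[0.045, -0.005, 0], [0, 0, -0.06]],
    [[0.09, -0.012, 0], [0, 0, -0.12]],
    [[0.135, -0.025, 0], [0, 0, -0.18]],
    [[0.178, -0.04, 0], [0, 0, -0.24]],
    [[0.22, -0.06, 0], [0, 0, -0.3]]
  ]
}}

```text
time: 1.15
ee_pos: [0.4767, -0.2902, 0.2609]
eef_rot: [0.899, 0.439, 0.0, 0.0]
ft_force: [-0.4, 0.6, -0.6]
width: 0.0871
```

```bash
python3 -c "
from h import *
delta([0.55,-0.05,0.26],-20)"
```

```text
t 1.15 pos [ 0.4767 -0.2902  0.2609] axis z [ 4.e-04 -3.e-04 -1.e+00] w 0.0871 F [-0.36  0.58 -0.55]
shift mm [234.5 -89.8   0.9] turn rad [ 0.0005  0.     -0.3129]
```

```bash
python3 -c "
from h import *
snap('wrist','w1')"
```

```text
(no output)
```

View pics/w1.png

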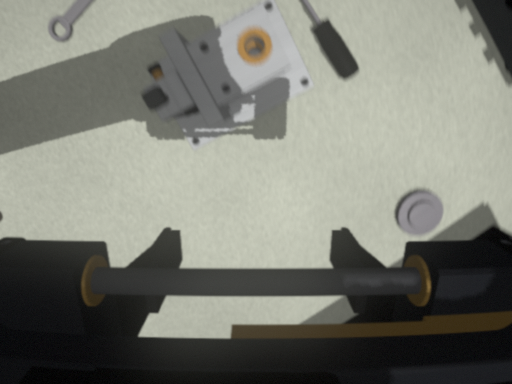

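{"api": "step_arm", "payload": {
  "increments": [
    [[0.045, -0.017, 0], [0, 0, -0.06]],
    [[0.09, -0.034, 0], [0, 0, -0.12]],
    [[0.135, -0.051, 0], [0, 0, -0.18]],
    [[0.18, -0.068, 0], [0, 0, -0.24]],
    [[0.225, -0.086, 0], [0, 0, -0.3]]
  ]
}}

```text
time: 1.7
ee_pos: [0.5479, -0.0507, 0.2622]
eef_rot: [0.818, 0.575, 0.002, -0.0]
ft_force: [0.9, 0.4, -0.2]
width: 0.0873
```

```bash
python3 -c "
from h import *
delta([0.568,0.22,0.26],-9.6)"
```

```text
t 1.7 pos [ 0.5479 -0.0507  0.2622] axis z [ 0.0027  0.0028 -1.    ] w 0.0873 F [ 0.9   0.44 -0.22]
shift mm [261.5 -72.9   3. ] turn rad [ 0.0019 -0.0034 -0.1787]
```

The wrist view shows the upper bushing from above, centred near (255,45), with the mast to its left and the driver at about (335,48).

{"api": "step_arm", "payload": {
  "increments": [
    [[0.045, -0.012, 0], [0, 0, -0.04]],
    [[0.09, -0.025, 0], [0, 0, -0.08]],
    [[0.135, -0.038, 0], [0, 0, -0.12]],
    [[0.18, -0.05, 0], [0, 0, -0.16]],
    [[0.225, -0.063, 0.002], [0, -0.003, -0.179]]
  ]
}}

```text
time: 2.2
ee_pos: [0.5651, 0.1835, 0.261]
eef_rot: [0.764, 0.646, 0.001, 0.001]
ft_force: [0.9, -1.0, -0.4]
width: 0.0868
```

```bash
python3 -c "
from h import *
np.set_printoptions(precision=4,suppress=True)
delta([0.568,0.288,0.26],-9.6)
snap('wrist','w2'); crop('w1',215,15,295,75,8,'a5')
print(onz(load('w1'),255,45,.128))"
```

```text
t 2.2 pos [0.5651 0.1835 0.261 ] axis z [ 0.0024 -0.0003 -1.    ] w 0.0868 F [ 0.86 -0.97 -0.44]
shift mm [103.5 -14.5   1. ] turn rad [ 0.0024 -0.0001  0.0005]
[ 0.5553 -0.1886  0.128 ]
```

View pics/w2.png

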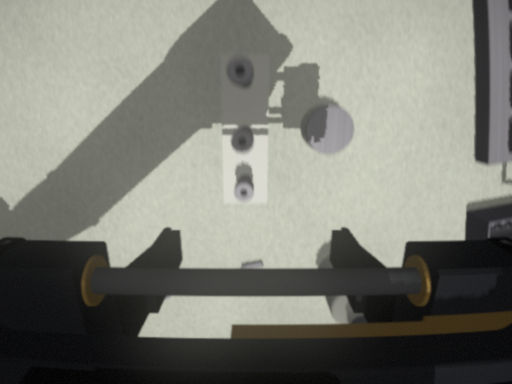

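View pics/a5.png

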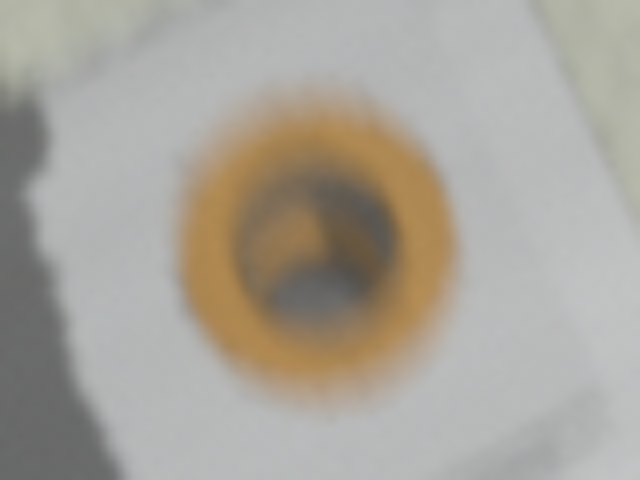

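The wrist view shows the three shafts in a column: long hub top at about (239,69), mid (242,137), short (244,191). The jaws are still well short of them.

```bash
python3 -c "
from h import *
np.set_printoptions(precision=4,suppress=True)
print(onz(load('w1'),254.8,45.4,.128))
c=load('w2')
crop('w2',200,40,280,210,4,'a6')
print(onz(c,239,69,.168),onz(c,242,136,.133),onz(c,244,191,.098))
s=r.read_state();print(np.array(s['joint_positions']).round(3))"
```

```text
[ 0.555  -0.1887  0.128 ]
[0.5695 0.2885 0.168 ] [0.5606 0.2334 0.133 ] [0.55   0.1707 0.098 ]
[ 0.203  0.339 -0.772  1.457  0.233  1.438 -0.728]
```

View pics/a6.png

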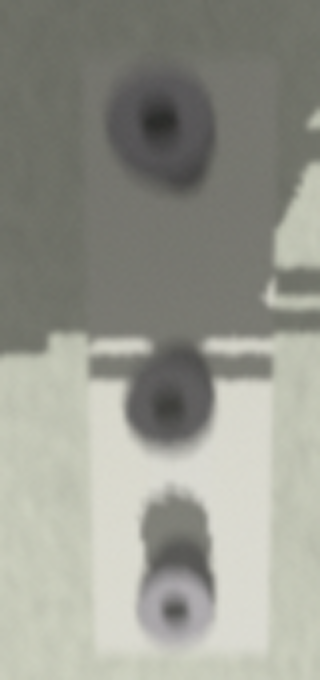

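{"api": "step_arm", "payload": {
  "increments": [
    [[0.035, -0.005, 0.001], [0.001, 0, 0]],
    [[0.07, -0.01, 0.001], [0.0024, 0, 0]],
    [[0.103, -0.0145, 0.001], [0.0024, 0, 0.0005]],
    [[0.103, -0.0145, 0.001], [0.0024, 0, 0.0005]]
  ]
}}

```text
time: 2.65
ee_pos: [0.5623, 0.3021, 0.2592]
eef_rot: [0.758, 0.652, 0.001, -0.004]
ft_force: [-0.5, -0.2, -0.3]
width: 0.0872
```

```bash
python3 -c "
from h import *
delta([0.5685,0.2875,0.136],-9.6); snap('wrist','w3')"
```

```text
t 2.65 pos [0.5623 0.3021 0.2592] axis z [-0.0036  0.0068 -1.    ] w 0.0872 F [-0.53 -0.23 -0.27]
shift mm [-14.3   8.9 123.1] turn rad [-0.0046 -0.0061  0.0168]
```

View pics/w3.png

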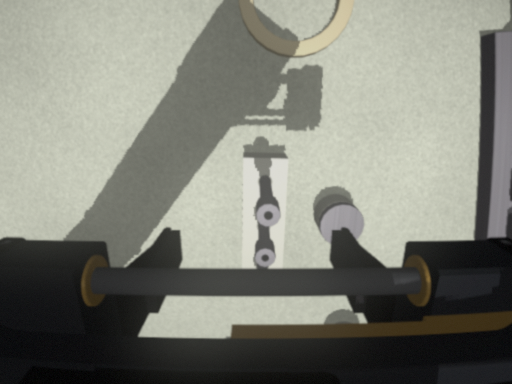

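The long hub top is at about (267,215), in front of the closed-finger line. The arm overshot by roughly 15 mm because it was still moving when the call began, so I'll correct and settle before descending.

{"api": "step_arm", "payload": {
  "increments": [
    [[-0.0143, 0.0089, 0.01], [-0.0046, -0.0061, 0.0168]],
    [[-0.0143, 0.0089, 0.03], [-0.0046, -0.0061, 0.0168]],
    [[-0.0143, 0.0089, 0.04], [-0.0046, -0.0061, 0.0168]],
    [[-0.0143, 0.0089, 0.04], [-0.0046, -0.0061, 0.0168]]
  ]
}}

```text
time: 3.1
ee_pos: [0.5699, 0.2815, 0.2172]
eef_rot: [0.765, 0.644, -0.002, 0.001]
ft_force: [-0.1, 0.2, 0.9]
width: 0.0869
```

```bash
python3 -c "
from h import *
np.set_printoptions(precision=4,suppress=True)
delta([0.5685,0.2875,0.136],-9.6); snap('wrist','w4')"
```

```text
t 3.1 pos [0.5699 0.2815 0.2172] axis z [-0.0018 -0.0037 -1.    ] w 0.0869 F [-0.08  0.18  0.93]
shift mm [ 6.  -2.3 81.1] turn rad [-0.0011  0.004  -0.005 ]
```

View pics/w4.png

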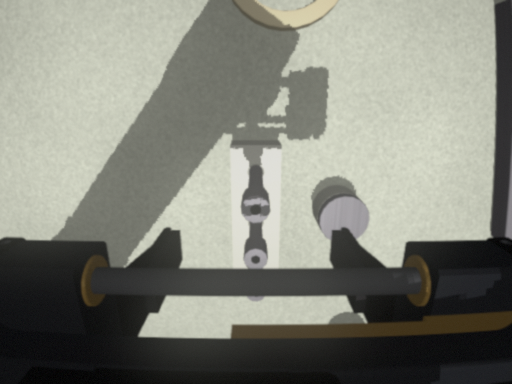

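```bash
python3 -c "
from h import *
np.set_printoptions(precision=4,suppress=True)
c=load('w4')
print(onz(c,257,209,.168),onz(c,256,259,.133)); delta([0.5685,0.2875,0.136],-9.6)"
```

```text
[0.571  0.2854 0.168 ] [0.56   0.2263 0.133 ]
t 3.15 pos [0.57   0.2825 0.2185] axis z [-0.0004 -0.0025 -1.    ] w 0.0869 F [ 0.51  0.51 -0.41]
shift mm [ 4.9 -2.4 82.5] turn rad [ 0.      0.0026 -0.0042]
```

The hub top at (257,209) gives about (0.571,0.285), which is close to the earlier estimates. I'll descend onto the hub.

{"api": "step_arm", "payload": {
  "increments": [
    [[0.0045, -0.0016, 0.01], [0, 0.0026, -0.004]],
    [[0.0045, -0.0016, 0.03], [0, 0.0026, -0.004]],
    [[0.0045, -0.0016, 0.04], [0, 0.0026, -0.004]],
    [[0.0045, -0.0016, 0.04], [0, 0.0026, -0.004]],
    [[0.0045, -0.0016, 0.04], [0, 0.0026, -0.004]]
  ]
}}

```text
time: 3.65
ee_pos: [0.5694, 0.2873, 0.179]
eef_rot: [0.764, 0.645, 0.0, 0.0]
ft_force: [-0.6, 0.0, 0.2]
width: 0.087
```

```bash
python3 -c "
from h import *
delta([0.5693,0.287,0.136],-9.6); snap('side','s5')
crop('s5',80,140,280,290,4,'a7')"
```

```text
t 3.65 pos [0.5694 0.2873 0.179 ] axis z [ 4.e-04  3.e-04 -1.e+00] w 0.087 F [-0.56  0.    0.17]
shift mm [-0.3 -0.  43. ] turn rad [ 0.0003 -0.0003 -0.0001]
```

View pics/a7.png

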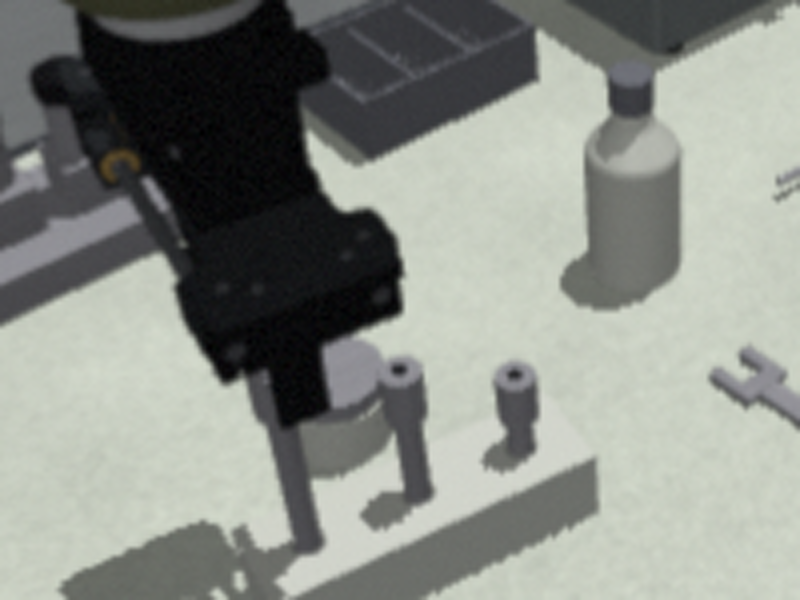

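In the side view the fingers straddle the long shaft, with the near finger at about (155,237), and the other two shafts are clear. I'll descend the last 43 mm.

{"api": "step_arm", "payload": {
  "increments": [
    [[0, 0, 0.015], [0, 0, 0]],
    [[0, 0, 0.032], [0, 0, 0]],
    [[0, 0, 0.043], [0, 0, 0]],
    [[0, 0, 0.043], [0, 0, 0]],
    [[0, 0, 0.043], [0, 0, 0]]
  ]
}}

```text
time: 4.2
ee_pos: [0.5694, 0.2874, 0.136]
eef_rot: [0.764, 0.645, 0.0, -0.0]
ft_force: [0.8, -0.4, 0.1]
width: 0.0872
```

{"api": "step_arm", "payload": {
  "increments": [
    [[0, 0, 0], [0, 0, 0]],
    [[0, 0, 0], [0, 0, 0]],
    [[0, 0, 0], [0, 0, 0]],
    [[0, 0, 0], [0, 0, 0]],
    [[0, 0, 0], [0, 0, 0]]
  ],
  "hand": 1,
  "grip_force": 15
}}

```text
time: 4.7
ee_pos: [0.5694, 0.2874, 0.1362]
eef_rot: [0.764, 0.645, 0.0, -0.0]
ft_force: [0.6, 1.1, 0.7]
width: 0.0547
```

```bash
python3 -c "
from h import *
delta([0.5693,0.287,0.136],-9.6)"
```

```text
t 4.7 pos [0.5694 0.2874 0.1362] axis z [ 4.e-04  5.e-04 -1.e+00] w 0.0547 F [0.59 1.05 0.73]
shift mm [-0.4 -0.1  0.2] turn rad [ 0.0003 -0.0005 -0.0001]
```

{"api": "step_arm", "payload": {
  "increments": [
    [[0, 0, 0], [0, 0, 0]],
    [[0, 0, 0], [0, 0, 0]],
    [[0, 0, 0], [0, 0, 0]],
    [[0, 0, 0], [0, 0, 0]],
    [[0, 0, 0], [0, 0, 0]]
  ]
}}

```text
time: 5.2
ee_pos: [0.5695, 0.2874, 0.1362]
eef_rot: [0.764, 0.645, 0.0, -0.0]
ft_force: [0.5, 0.8, 0.5]
width: 0.0214
```

{"api": "step_arm", "payload": {
  "increments": [
    [[0, 0, 0], [0, 0, 0]],
    [[0, 0, 0], [0, 0, 0]],
    [[0, 0, 0], [0, 0, 0]]
  ],
  "grip_force": 35
}}

```text
time: 5.5
ee_pos: [0.5695, 0.2874, 0.1362]
eef_rot: [0.764, 0.645, 0.0, -0.0]
ft_force: [0.6, -0.9, -0.0]
width: 0.0211
```

```bash
python3 -c "
from h import *
delta([0.5693,0.287,0.136],-9.6);snap('side','s6');snap('scene','c6')
crop('s6',80,140,280,290,4,'a8');crop('c6',200,70,350,220,4,'a9')"
```

```text
t 5.5 pos [0.5695 0.2874 0.1362] axis z [ 5.e-04  5.e-04 -1.e+00] w 0.0211 F [ 0.58 -0.89 -0.03]
shift mm [-0.4 -0.2  0.2] turn rad [ 0.0004 -0.0006 -0.0002]
```

View pics/a8.png

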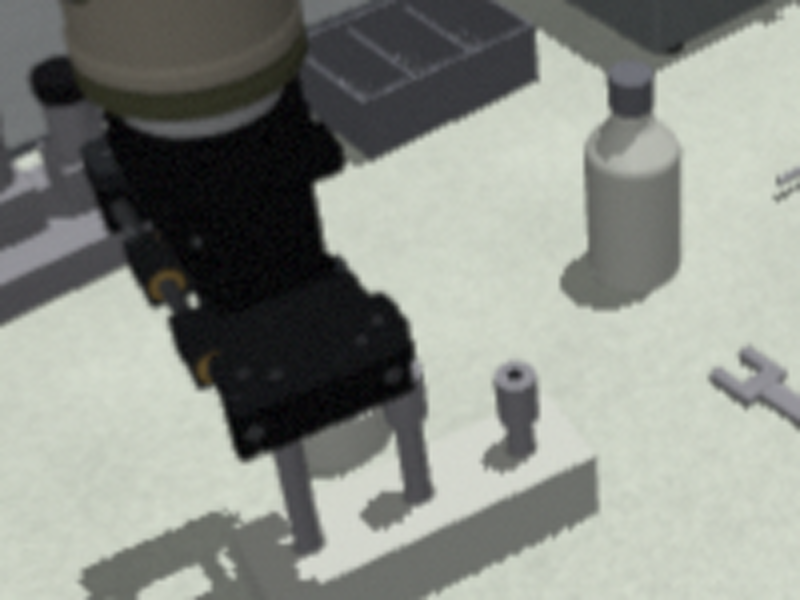

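View pics/a9.png

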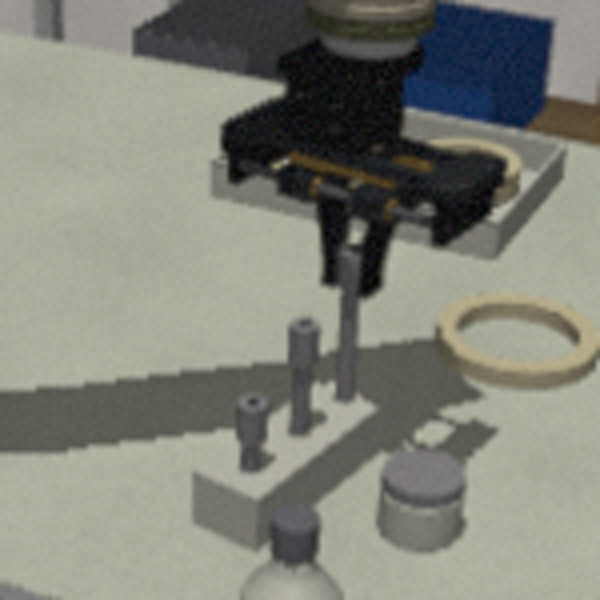

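Width 21 mm on the 22 mm hub: it is gripped. In both views the jaws hold the long shaft and the other two are untouched. I'll draw it straight up.

{"api": "step_arm", "payload": {
  "increments": [
    [[0, 0, -0.008], [0, 0, 0]],
    [[0, 0, -0.02], [0, 0, 0]],
    [[0, 0, -0.035], [0, 0, 0]],
    [[0, 0, -0.05], [0, 0, 0]],
    [[0, 0, -0.06], [0, 0, 0]]
  ]
}}

```text
time: 6.1
ee_pos: [0.5699, 0.2878, 0.1986]
eef_rot: [0.764, 0.645, 0.001, 0.0]
ft_force: [-0.1, -0.3, -2.6]
width: 0.0213
```

```bash
python3 -c "
from h import *
delta([0.5694,0.2874,0.32],-9.6)"
```

```text
t 6.1 pos [0.5699 0.2878 0.1986] axis z [ 0.0024  0.0015 -1.    ] w 0.0213 F [-0.11 -0.33 -2.62]
shift mm [-3.000e-01 -1.000e-01 -1.214e+02] turn rad [ 0.0021 -0.0018 -0.0001]
```

{"api": "step_arm", "payload": {
  "increments": [
    [[0, 0, -0.03], [0.002, -0.0018, 0]],
    [[0, 0, -0.065], [0.002, -0.0018, 0]],
    [[0, 0, -0.1], [0.002, -0.0018, 0]],
    [[0, 0, -0.12], [0.002, -0.0018, 0]],
    [[0, 0, -0.12], [0.002, -0.0018, 0]]
  ]
}}

```text
time: 6.6
ee_pos: [0.5702, 0.2886, 0.3224]
eef_rot: [0.764, 0.645, 0.003, 0.0]
ft_force: [0.5, 0.3, -3.7]
width: 0.0211
```

```bash
python3 -c "
from h import *
delta([0.5694,0.2874,0.32],-9.6);delta([0.554,-0.15,0.32],-9.6);snap('side','s7');snap('scene','c7')
crop('s7',60,100,260,250,4,'b1');crop('c7',200,20,350,170,4,'b2')"
```

```text
t 6.6 pos [0.5702 0.2886 0.3224] axis z [ 0.0048  0.0028 -1.    ] w 0.0211 F [ 0.48  0.31 -3.69]
shift mm [-1.4 -0.6  2.4] turn rad [ 0.0043 -0.0036 -0.    ]
t 6.6 pos [0.5702 0.2886 0.3224] axis z [ 0.0048  0.0028 -1.    ] w 0.0211 F [ 0.48  0.31 -3.69]
shift mm [-435.2   57.2    1.1] turn rad [ 0.0043 -0.0036 -0.    ]
```

View pics/b1.png

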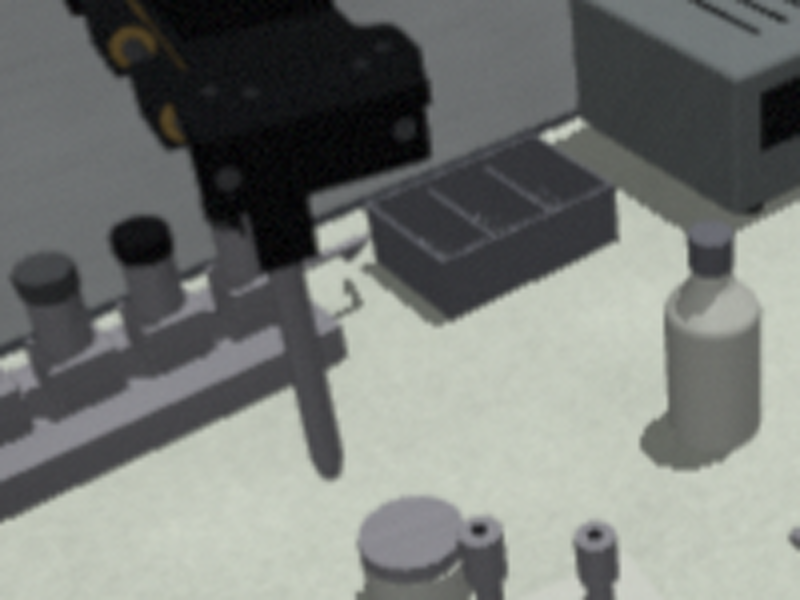

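View pics/b2.png

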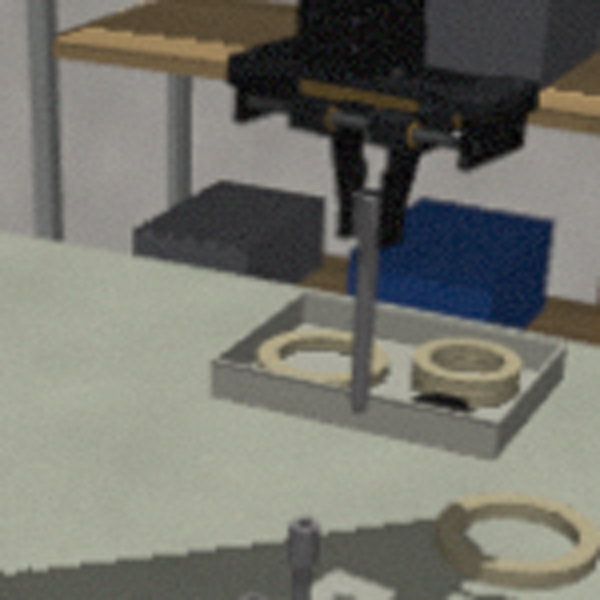

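The shaft is free: its tip is at about (142,218) in the side view and (289,172) in scene, and the other shafts are still seated. I'll traverse at this height to the lift.

{"api": "step_arm", "payload": {
  "increments": [
    [[-0.02, 0.003, 0], [0.004, -0.0036, 0]],
    [[-0.055, 0.008, 0], [0.004, -0.0036, 0]],
    [[-0.095, 0.013, 0], [0.004, -0.0036, 0]],
    [[-0.135, 0.018, 0], [0.004, -0.0036, 0]],
    [[-0.175, 0.023, 0], [0.004, -0.0036, 0]]
  ],
  "grip_force": 45
}}

```text
time: 7.2
ee_pos: [0.5621, 0.1092, 0.3161]
eef_rot: [0.764, 0.645, -0.004, -0.001]
ft_force: [0.7, 0.4, -3.0]
width: 0.0211
```

{"api": "step_arm", "payload": {
  "increments": [
    [[-0.04, 0.0055, 0], [0, 0, 0]],
    [[-0.08, 0.011, 0], [0, 0, 0]],
    [[-0.12, 0.016, 0], [0, 0, 0]],
    [[-0.155, 0.021, 0], [0, 0, 0]],
    [[-0.185, 0.024, 0], [0, 0, 0]]
  ]
}}

```text
time: 7.7
ee_pos: [0.5538, -0.0799, 0.3148]
eef_rot: [0.765, 0.645, -0.005, -0.002]
ft_force: [0.2, -0.0, -3.1]
width: 0.0209
```

```bash
python3 -c "
from h import *
delta([0.554,-0.189,0.315],-9.6)"
```

```text
t 7.7 pos [ 0.5538 -0.0799  0.3148] axis z [-0.0102 -0.0036 -0.9999] w 0.0209 F [ 0.18 -0.02 -3.11]
shift mm [-107.5   18.6    0.2] turn rad [-0.0094  0.0052 -0.0023]
```

{"api": "step_arm", "payload": {
  "increments": [
    [[-0.035, 0.006, 0], [-0.003, 0.002, -0.002]],
    [[-0.065, 0.011, 0], [-0.006, 0.004, -0.002]],
    [[-0.09, 0.015, 0], [-0.0094, 0.005, -0.002]],
    [[-0.1, 0.018, 0], [-0.0094, 0.005, -0.002]],
    [[-0.1, 0.018, 0], [-0.0094, 0.005, -0.002]]
  ]
}}

```text
time: 8.2
ee_pos: [0.554, -0.1828, 0.3135]
eef_rot: [0.765, 0.644, -0.001, -0.001]
ft_force: [-0.4, 0.1, -3.0]
width: 0.0208
```

```bash
python3 -c "
from h import *
delta([0.554,-0.189,0.315],-9.6)"
```

```text
t 8.2 pos [ 0.554  -0.1828  0.3135] axis z [-2.6e-03  5.0e-04 -1.0e+00] w 0.0208 F [-0.4   0.05 -2.97]
shift mm [-6.1  1.1 -1.5] turn rad [-0.0026 -0.0001 -0.0027]
```

{"api": "step_arm", "payload": {
  "increments": [
    [[-0.006, 0.001, 0.01], [-0.0026, 0, -0.0027]],
    [[-0.006, 0.001, 0.022], [-0.0026, 0, -0.0027]],
    [[-0.006, 0.001, 0.032], [-0.0026, 0, -0.0027]],
    [[-0.006, 0.001, 0.032], [-0.0026, 0, -0.0027]],
    [[-0.006, 0.001, 0.032], [-0.0026, 0, -0.0027]]
  ]
}}

```text
time: 8.7
ee_pos: [0.5538, -0.1883, 0.2813]
eef_rot: [0.764, 0.646, -0.0, -0.0]
ft_force: [-0.5, 0.6, -2.8]
width: 0.0208
```

```bash
python3 -c "
from h import *
delta([0.554,-0.189,0.28],-9.6)
snap('side','s8');snap('scene','c8');snap('wrist','w8')
crop('s8',270,50,390,200,5,'b3');crop('c8',130,110,250,260,5,'b4')"
```

```text
t 8.7 pos [ 0.5538 -0.1883  0.2813] axis z [-4.e-04  3.e-04 -1.e+00] w 0.0208 F [-0.46  0.61 -2.78]
shift mm [-0.6  0.3  1.3] turn rad [-0.0004 -0.0002  0.0008]
```

View pics/b3.png

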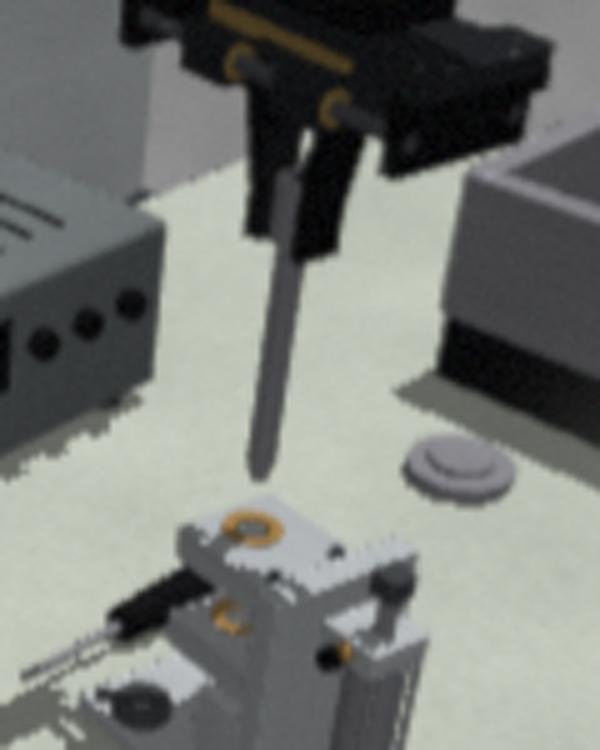

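View pics/b4.png

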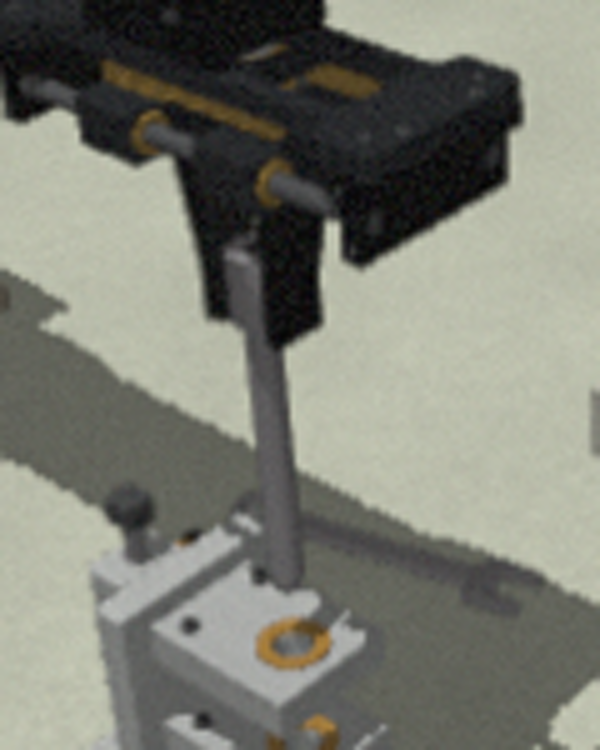

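View pics/w8.png

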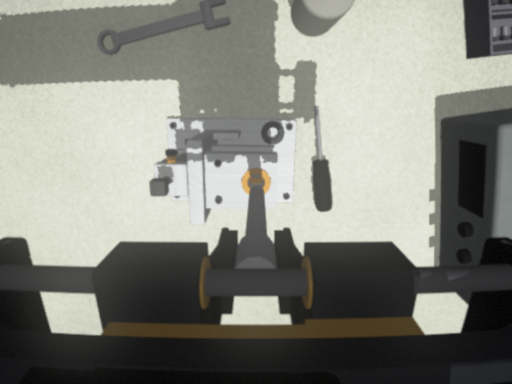

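```bash
python3 -c "
from h import *
np.set_printoptions(precision=4,suppress=True,linewidth=200)
for t,x0,x1,rows in(('s8',312,338,range(104,147,4)),('c8',172,198,range(182,230,4))):
  g=cv2.GaussianBlur(cv2.cvtColor(cv2.imread(f'pics/{t}.png'),cv2.COLOR_BGR2GRAY),(0,0),.6)
  for v in rows: print(t,v,x0,g[v,x0:x1])
"
```

```text
s8 104 312 [194 194 194 194 195 195 195 195 195 195 194 181 130  84  72  72  71  76 110 165 187 191 191 193 194 195]
s8 108 312 [193 194 194 194 194 193 193 194 194 194 190 163 102  72  70  72  75  99 156 186 194 194 195 195 195 195]
s8 112 312 [195 195 194 194 195 194 194 195 195 193 176 119  78  70  72  74  87 133 179 193 195 195 195 194 194 194]
s8 116 312 [196 197 196 195 196 196 197 197 195 186 152  95  72  71  72  76 108 169 193 196 195 195 194 193 194 194]
s8 120 312 [193 192 193 194 194 194 194 194 192 174 115  77  70  72  74  94 149 183 192 194 195 194 193 194 194 194]
s8 124 312 [194 194 194 195 195 194 194 193 185 148  93  72  72  74  81 117 172 191 193 194 194 194 195 196 196 196]
s8 128 312 [194 194 194 194 195 197 198 194 174 112  77  72  74  76 100 160 189 196 195 195 196 195 195 195 195 197]
s8 132 312 [198 197 198 198 196 196 195 185 143  91  73  74  75  85 127 179 195 197 197 198 198 198 198 197 196 196]
s8 136 312 [197 198 199 199 199 198 196 174 107  76  73  74  79 111 172 194 197 197 198 198 198 198 198 198 197 197]
s8 140 312 [197 197 197 197 198 197 182 131  85
[... 864 characters left out ...]
187 188 188 188 186 186]
c8 206 172 [ 98 100 101  98  98  98  99  99  98  94  92  92  93  91  87  78  73  82  94  98 105 116 137 151 172 178]
c8 210 172 [99 99 98 97 92 81 73 75 80 82 83 92 95 92 89 83 76 79 95 99 98 98 99 99 98 97]
c8 214 172 [101 108 101  95 109 134 156 160 145 118  96  93  95  96  93  87  78  69  69  70  71  73  75  80  84  86]
c8 218 172 [174 175 176 174 166 150 116  95  91  90  90  90  94  95  94  89  79  73  78  87  89  87  85  83  81  80]
c8 222 172 [138 116 102  96  96 105 123 129 107  92  89  86  91  93  92  92  85  77  77  93  99  99 100 100  99  99]
c8 226 172 [123 145 158 166 170 172 172 164 128  94  90 107 104  93  92  89  82  77  87  95  99 100  99 100 100 101]
```

```bash
python3 -c "
from h import *
crop('s8',305,125,345,165,15,'b5');crop('c8',170,200,215,250,12,'b6');crop('w8',225,160,290,240,9,'b7')"
```

```text
(no output)
```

View pics/b5.png

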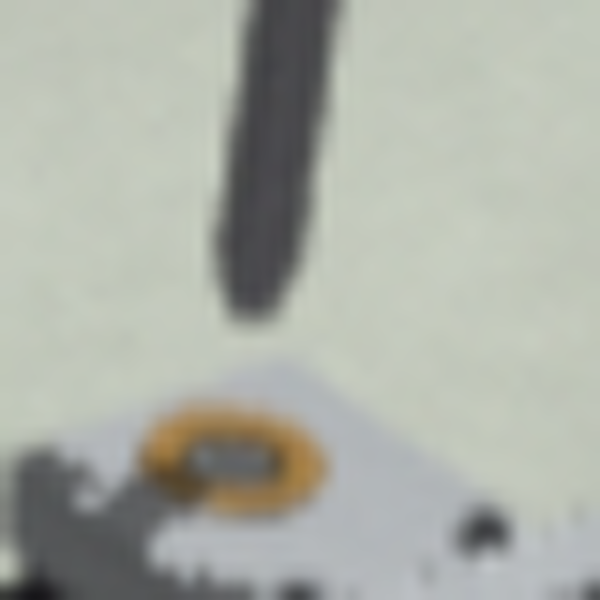

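View pics/b6.png

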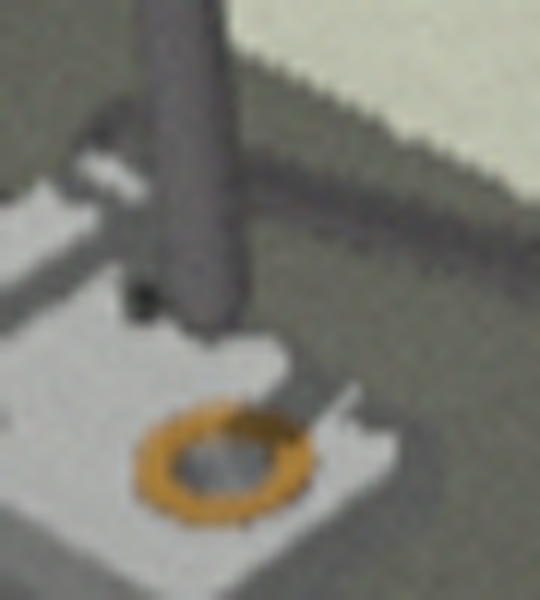

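View pics/b7.png

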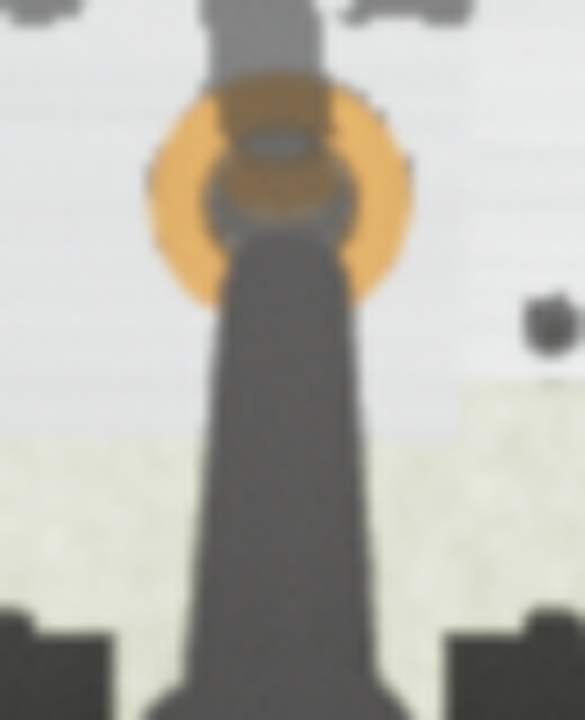

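```bash
python3 -c "
from h import *
np.set_printoptions(precision=4,suppress=True,linewidth=200)
zt=.1581
for t,tip,bu in(('s8',(321.23,144.9),(320.0,155.1)),('c8',(186.85,226.25),(188.2,238.2)),('w8',(256.5,188.9),(255.67,181.5))):
  c=load(t);a=onz(c,*tip,zt);b=onz(c,*bu,.128);print(t,'tip',a,'bush',b,'go',(b-a)[:2]*1000)
R0=R.from_quat(r.read_state()['eef_rot']);print(R0.as_matrix())
# shaft axis upper points in line: verticality check
for t,pts in(('s8',[(327.18,104),(321.9,140)]),('c8',[(182.69,182),(186.3,220.3)]),('w8',[(225+285.5/9-.5,209.5),(225+287/9-.5,192.8)])):
  c=load(t);
  for x,y in((.5538,-.1883),): 
    print(t,pts,proj(c,[[x,y,z] for z in(.158,.19,.22,.25)]))
"
```

```text
s8 tip [ 0.5531 -0.1899  0.1581] bush [ 0.5531 -0.1906  0.128 ] go [ 0.0005 -0.7331]
c8 tip [ 0.5518 -0.1867  0.1581] bush [ 0.5532 -0.188   0.128 ] go [ 1.3945 -1.2863]
w8 tip [ 0.5544 -0.1905  0.1581] bush [ 0.5536 -0.1907  0.128 ] go [-0.8056 -0.221 ]
[[ 0.1665  0.986   0.0009]
 [ 0.986  -0.1665 -0.0002]
 [-0.0001  0.0009 -1.    ]]
s8 [(327.18, 104), (321.9, 140)] [[320.5835 145.0516]
 [322.143  133.6271]
 [323.6696 122.4537]
 [325.2632 110.8019]]
c8 [(182.69, 182), (186.3, 220.3)] [[187.22   227.0472]
 [185.9643 214.3851]
 [184.7463 201.9578]
 [183.4876 188.9625]]
w8 [(256.22222222222223, 209.5), (256.3888888888889, 192.8)] [[255.5541 186.8434]
 [255.594  196.6695]
 [255.6407 208.1847]
 [255.7003 222.8576]]
```

Comparing tip and bushing within each camera, the remaining offsets are (0,-0.7), (1.4,-1.3) and (-0.8,-0.2) mm. That averages about (0.2,-0.75) mm, inside the taper's capture range, and the shaft is vertical to about 0.5°. I'll correct and lower the tip into the upper bushing.

```bash
python3 -c "
from h import *
delta([0.554,-0.189,0.238],-9.6)"
```

```text
t 8.85 pos [ 0.5541 -0.1887  0.2821] axis z [ 9.e-04 -2.e-04 -1.e+00] w 0.0211 F [-0.19  0.12 -2.99]
shift mm [-0.3 -0.1 44.1] turn rad [0.0009 0.0001 0.0003]
```

{"api": "step_arm", "payload": {
  "increments": [
    [[-0.0004, 0, 0.008], [0.0009, 0, 0]],
    [[-0.0004, 0, 0.016], [0.0009, 0, 0]],
    [[-0.0004, 0, 0.024], [0.0009, 0, 0]],
    [[-0.0004, 0, 0.03], [0.0009, 0, 0]],
    [[-0.0004, 0, 0.03], [0.0009, 0, 0]]
  ]
}}

```text
time: 9.35
ee_pos: [0.5535, -0.1891, 0.2507]
eef_rot: [0.764, 0.646, -0.001, -0.001]
ft_force: [0.7, -0.0, -3.4]
width: 0.0211
```

```bash
python3 -c "
from h import *
delta([0.554,-0.189,0.238],-9.6)"
```

```text
t 9.35 pos [ 0.5535 -0.1891  0.2507] axis z [-1.8e-03  5.0e-04 -1.0e+00] w 0.0211 F [ 0.66 -0.03 -3.4 ]
shift mm [ 0.2  0.5 12.7] turn rad [-0.0019 -0.0002  0.0002]
```

{"api": "step_arm", "payload": {
  "increments": [
    [[0.0002, 0.0005, 0.003], [-0.0015, 0, 0]],
    [[0.0002, 0.0005, 0.006], [-0.0015, 0, 0]],
    [[0.0002, 0.0005, 0.008], [-0.0015, 0, 0]],
    [[0.0002, 0.0005, 0.008], [-0.0015, 0, 0]]
  ]
}}

```text
time: 9.75
ee_pos: [0.554, -0.189, 0.2425]
eef_rot: [0.764, 0.646, -0.0, -0.0]
ft_force: [0.2, 0.8, -3.0]
width: 0.0209
```

```bash
python3 -c "
from h import *
delta([0.554,-0.189,0.238],-9.6)
snap('side','s9');snap('wrist','w9');snap('scene','c9')
a=cv2.resize(cv2.imread('pics/s9.png')[125:165,305:345],None,fx=9,fy=9,interpolation=2)
b=cv2.resize(cv2.imread('pics/c9.png')[205:245,170:210],None,fx=9,fy=9,interpolation=2)
cv2.imwrite('pics/b8.png',np.hstack([a,b]));crop('w9',225,160,290,240,7,'b9')"
```

```text
t 9.75 pos [ 0.554  -0.189   0.2425] axis z [-6.e-04  4.e-04 -1.e+00] w 0.0209 F [ 0.15  0.81 -3.05]
shift mm [-0.   0.   4.5] turn rad [-0.0007 -0.0003  0.0002]
```

View pics/b8.png

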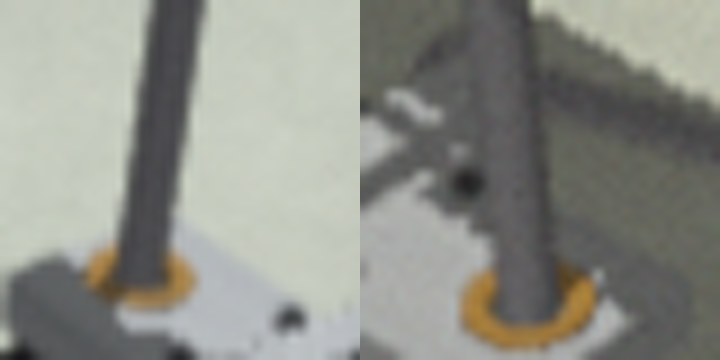

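View pics/b9.png

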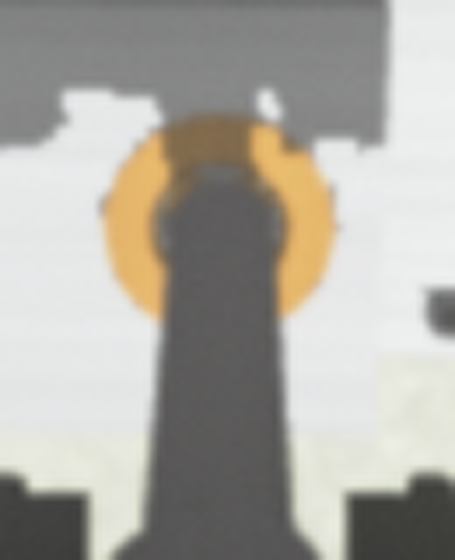

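The tip has entered the upper bushing in all three views. In the wrist crop the bore spans x 155–287 and the shaft axis is near 221, so it's centred with no contact force. Continuing down.

{"api": "step_arm", "payload": {
  "increments": [
    [[0, 0, 0.004], [0, 0, 0]],
    [[0, 0, 0.008], [0, 0, 0]],
    [[0, 0, 0.012], [0, 0, 0]],
    [[0, 0, 0.014], [0, 0, 0]],
    [[0, 0, 0.014], [0, 0, 0]]
  ]
}}

```text
time: 10.4
ee_pos: [0.5539, -0.189, 0.2285]
eef_rot: [0.764, 0.646, -0.0, -0.0]
ft_force: [0.2, 0.6, -2.7]
width: 0.0207
```

```bash
python3 -c "
from h import *
delta([0.554,-0.189,0.20],-9.6);print(np.array(r.read_state()['torque']).round(2))"
```

```text
t 10.4 pos [ 0.5539 -0.189   0.2285] axis z [-7.e-04  5.e-04 -1.e+00] w 0.0207 F [ 0.24  0.59 -2.68]
shift mm [-0.   0.1 28.5] turn rad [-0.0008 -0.0004  0.0002]
[ 0.   -0.07  0.08]
```

{"api": "step_arm", "payload": {
  "increments": [
    [[0, 0, 0.006], [0, 0, 0]],
    [[0, 0, 0.013], [0, 0, 0]],
    [[0, 0, 0.02], [0, 0, 0]],
    [[0, 0, 0.023], [0, 0, 0]],
    [[0, 0, 0.023], [0, 0, 0]]
  ]
}}

```text
time: 10.9
ee_pos: [0.5536, -0.1889, 0.2047]
eef_rot: [0.764, 0.646, -0.0, -0.001]
ft_force: [0.4, 1.3, -3.1]
width: 0.021
```

```bash
python3 -c "
from h import *
delta([0.554,-0.189,0.19],-9.6);print(np.array(r.read_state()['torque']).round(2))
snap('side','s10');snap('scene','c10');snap('wrist','w10')
a=cv2.resize(cv2.imread('pics/s10.png')[130:185,295:345],None,fx=7,fy=7,interpolation=2)
b=cv2.resize(cv2.imread('pics/c10.png')[210:265,165:215],None,fx=7,fy=7,interpolation=2)
cv2.imwrite('pics/d1.png',np.hstack([a,b]));crop('w10',225,160,290,240,7,'d2')"
```

```text
t 10.9 pos [ 0.5536 -0.1889  0.2047] axis z [-1.7e-03  9.0e-04 -1.0e+00] w 0.021 F [ 0.4   1.26 -3.15]
shift mm [-0.1  0.4 14.7] turn rad [-0.0019 -0.0006  0.0003]
[-0.01 -0.1  -0.02]
```

View pics/d1.png

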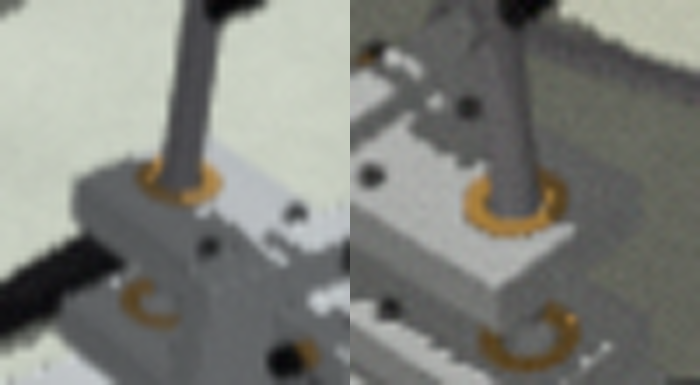

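View pics/d2.png

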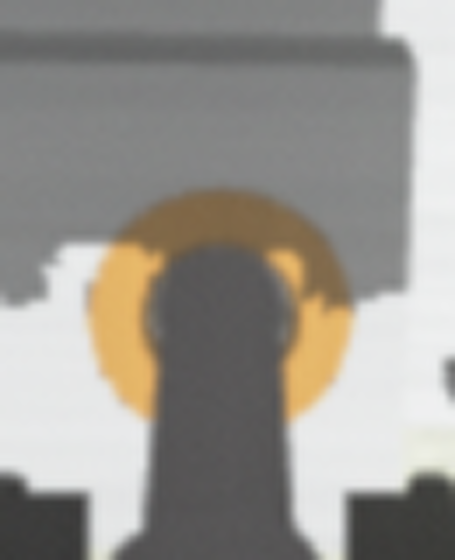

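There is no axial resistance, but a small +y force (1.3 N) has appeared. In the wrist crop the shaft sits towards the far (-y) edge of the bore, and the side view agrees, so I'll shift about 0.6 mm in +y and keep going.

{"api": "step_arm", "payload": {
  "increments": [
    [[0.0007, 0.0003, 0], [-0.0019, -0.0006, 0]],
    [[0.0007, 0.0003, 0.003], [-0.0019, -0.0006, 0]],
    [[0.0007, 0.0003, 0.007], [-0.0019, -0.0006, 0]],
    [[0.0007, 0.0003, 0.011], [-0.0019, -0.0006, 0]],
    [[0.0007, 0.0003, 0.011], [-0.0019, -0.0006, 0]]
  ]
}}

```text
time: 11.55
ee_pos: [0.5541, -0.1882, 0.1939]
eef_rot: [0.764, 0.646, 0.0, 0.0]
ft_force: [-0.2, 0.2, -3.0]
width: 0.0208
```

```bash
python3 -c "
from h import *
delta([0.554,-0.1883,0.185],-9.6);print(np.array(r.read_state()['torque']).round(2))"
```

```text
t 11.55 pos [ 0.5541 -0.1882  0.1939] axis z [ 4.e-04 -0.e+00 -1.e+00] w 0.0208 F [-0.19  0.19 -3.01]
shift mm [-0.1 -0.1  8.9] turn rad [ 0.0004 -0.      0.0003]
[ 0.   -0.13  0.02]
```

Forces are back to the shaft's weight only, and the tip is now at about 0.071, just inside the lower bushing.

{"api": "step_arm", "payload": {
  "increments": [
    [[0, 0, 0.004], [0, 0, 0]],
    [[0, 0, 0.008], [0, 0, 0]],
    [[0, 0, 0.012], [0, 0, 0]],
    [[0, 0, 0.015], [0, 0, 0]],
    [[0, 0, 0.015], [0, 0, 0]]
  ]
}}

```text
time: 12.05
ee_pos: [0.5539, -0.1882, 0.1783]
eef_rot: [0.764, 0.646, -0.0, -0.0]
ft_force: [-0.4, -0.1, -3.2]
width: 0.0207
```

```bash
python3 -c "
from h import *
delta([0.554,-0.1883,0.157],-9.6);print(np.array(r.read_state()['torque']).round(2))
snap('wrist','w11');snap('side','s11');snap('scene','c11')
a=cv2.resize(cv2.imread('pics/s11.png')[130:185,295:345],None,fx=7,fy=7,interpolation=2)
b=cv2.resize(cv2.imread('pics/c11.png')[210:265,165:215],None,fx=7,fy=7,interpolation=2)
cv2.imwrite('pics/d3.png',np.hstack([a,b]));crop('w11',225,160,290,240,7,'d4')"
```

```text
t 12.05 pos [ 0.5539 -0.1882  0.1783] axis z [-4.e-04  3.e-04 -1.e+00] w 0.0207 F [-0.36 -0.05 -3.17]
shift mm [-0.1  0.2 21.3] turn rad [-0.0004 -0.0002  0.0003]
[-0.04 -0.11  0.03]
```

View pics/d3.png

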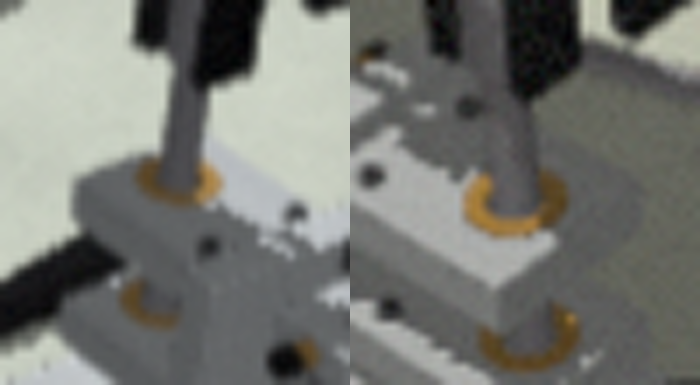

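View pics/d4.png

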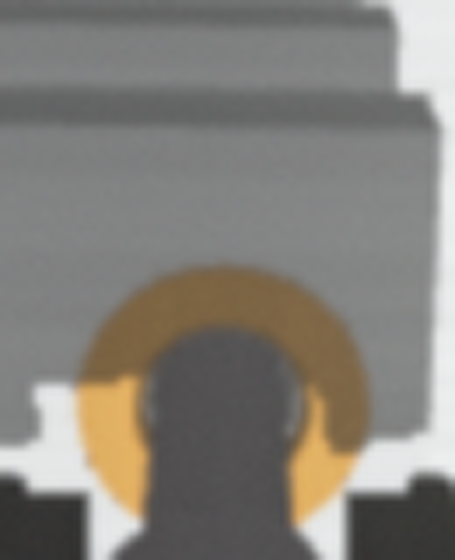

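The shaft shows inside the lower bushing in both fixed views, at about (158,303) and (530,325) of the crop, with no side force. Now the last 21 mm.

{"api": "step_arm", "payload": {
  "increments": [
    [[0, 0.0001, 0.005], [0, 0, 0]],
    [[0, 0.0001, 0.01], [0, 0, 0]],
    [[0, 0.0001, 0.016], [0, 0, 0]],
    [[0, 0.0001, 0.021], [0, 0, 0]],
    [[0, 0.0001, 0.021], [0, 0, 0]]
  ]
}}

```text
time: 12.7
ee_pos: [0.5538, -0.1881, 0.1569]
eef_rot: [0.764, 0.646, -0.0, -0.0]
ft_force: [0.3, -1.4, -3.1]
width: 0.0211
```

{"api": "step_arm", "payload": {
  "increments": [
    [[0, 0, 0], [0, 0, 0]],
    [[0, 0, 0], [0, 0, 0]],
    [[0, 0, 0], [0, 0, 0]]
  ]
}}

```text
time: 13.0
ee_pos: [0.554, -0.1881, 0.1571]
eef_rot: [0.764, 0.646, -0.0, -0.0]
ft_force: [0.4, -0.3, -2.8]
width: 0.0209
```

```bash
python3 -c "
from h import *
delta([0.554,-0.1883,0.157],-9.6);print(np.array(r.read_state()['torque']).round(2),np.array(r.read_state()['joint_vel']).round(3))
snap('wrist','w12');snap('side','s12');snap('scene','c12')
a=cv2.resize(cv2.imread('pics/s12.png')[110:220,275:375],None,fx=4,fy=4,interpolation=2)
b=cv2.resize(cv2.imread('pics/c12.png')[190:300,135:235],None,fx=4,fy=4,interpolation=2)
cv2.imwrite('pics/d5.png',np.hstack([a,b]));crop('w12',215,160,300,240,7,'d6')
crop('c12',160,225,215,300,8,'d7')"
```

```text
t 13.0 pos [ 0.554  -0.1881  0.1571] axis z [-5.e-04  4.e-04 -1.e+00] w 0.0209 F [ 0.4  -0.27 -2.77]
shift mm [-0.1  0.1  0.1] turn rad [-0.0005 -0.0003  0.0003]
[-0.01 -0.1  -0.02] [ 0.001 -0.002 -0.001 -0.002  0.    -0.001 -0.001]
```

View pics/d5.png

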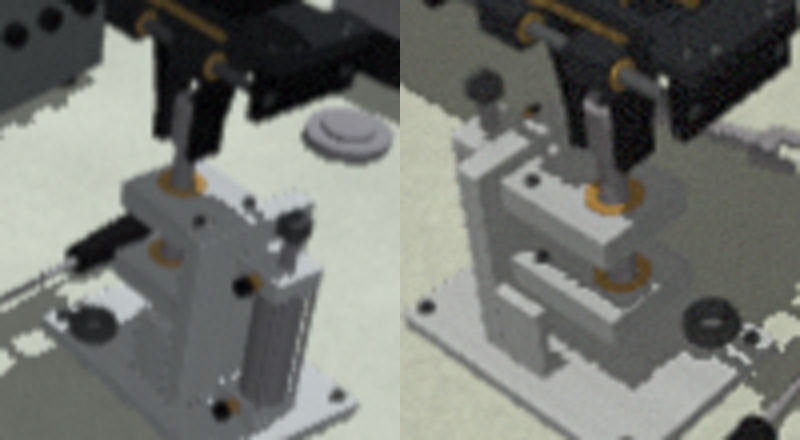

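View pics/d6.png

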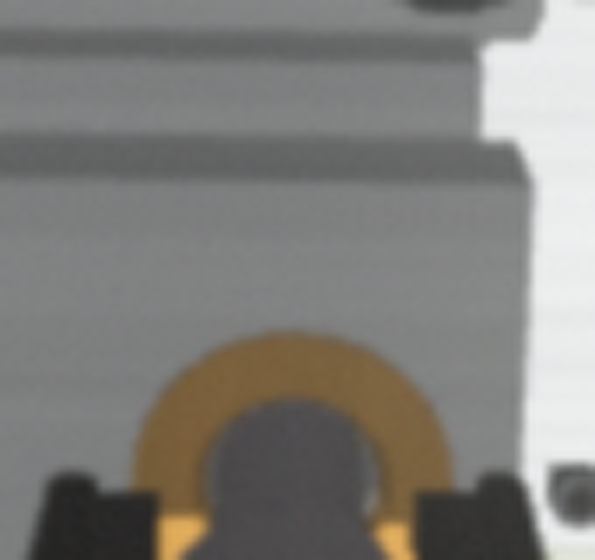

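View pics/c12.png

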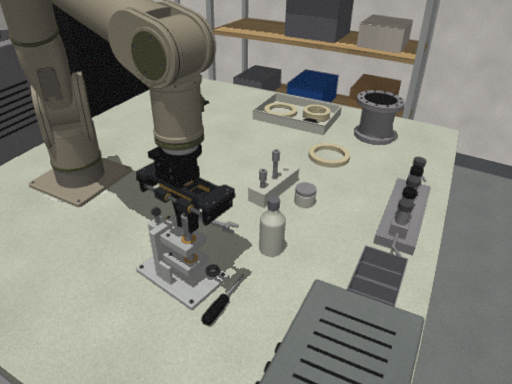

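```bash
python3 -c "
from h import *
a=cv2.resize(cv2.imread('pics/s12.png')[140:182,300:335],None,fx=11,fy=11,interpolation=2)
b=cv2.resize(cv2.imread('pics/c12.png')[220:262,175:210],None,fx=11,fy=11,interpolation=2)
cv2.imwrite('pics/d8.png',np.hstack([a,b]))
np.set_printoptions(precision=2,suppress=True,linewidth=200)
g=cv2.cvtColor(cv2.imread('pics/w12.png'),cv2.COLOR_BGR2GRAY)
print('wrist col 257',g[200:230,257]); print('row 226',g[226,232:284])
for t,x,y in(('s12',.5537,-.1892),('c12',.5532,-.188)): pass
"
```

```text
wrist col 257 [130 129 130 130 131 129 123 108 101 101 100 100 100  99  99  98  92  85  80  78  79  80  78  79  79  78  79  77  78  78]
row 226 [124 118 103  97  95  96  97  97  98  98  93  84  85  83  75  73  73  74  74  74  76  76  77  78  78  79  79  78  78  78  78  76  75  77  82  90  91  86  91  98 101 101 102 101 101 102 105 115 126
 130 130 129]
```

View pics/d8.png

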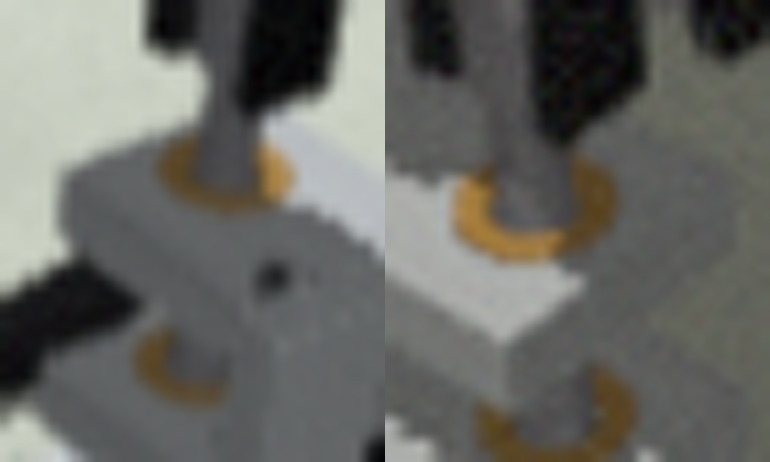

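{"api": "step_arm", "payload": {
  "increments": [
    [[0, 0, 0], [0, 0, 0]],
    [[0, 0, 0], [0, 0, 0]]
  ]
}}

```text
time: 13.35
ee_pos: [0.554, -0.1882, 0.1572]
eef_rot: [0.764, 0.646, -0.0, -0.0]
ft_force: [-0.6, -0.4, -2.9]
width: 0.0207
```

{"api": "step_arm", "payload": {
  "increments": [
    [[0, 0, 0], [0, 0, 0]],
    [[0, 0, 0], [0, 0, 0]]
  ]
}}

```text
time: 13.55
ee_pos: [0.554, -0.1882, 0.1572]
eef_rot: [0.764, 0.646, -0.0, -0.0]
ft_force: [-0.9, 0.6, -2.4]
width: 0.0211
```

```bash
python3 -c "
from h import *
print(proj(load('c12'),[[.5535,-.1872,.189],[.5535,-.1872,.179]]),proj(load('s12'),[[.554,-.189,.189],[.554,-.189,.179]]))
a=cv2.resize(cv2.imread('pics/c12.png')[200:235,165:205],None,fx=9,fy=9,interpolation=2)
b=cv2.resize(cv2.imread('pics/s12.png')[120:155,300:340],None,fx=9,fy=9,interpolation=2)
cv2.imwrite('pics/d9.png',np.hstack([a,b]))
snap('side','s13')"
```

```text
[[186.20074958 214.44323299]
 [186.59548475 218.45654092]] [[322.21490772 133.86061367]
 [321.72026113 137.47809637]]
```

View pics/d9.png

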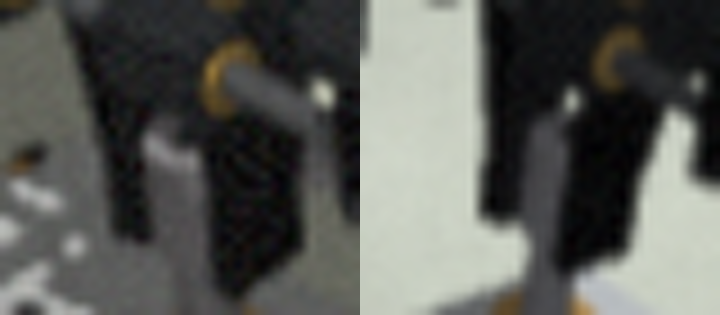

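View pics/s13.png

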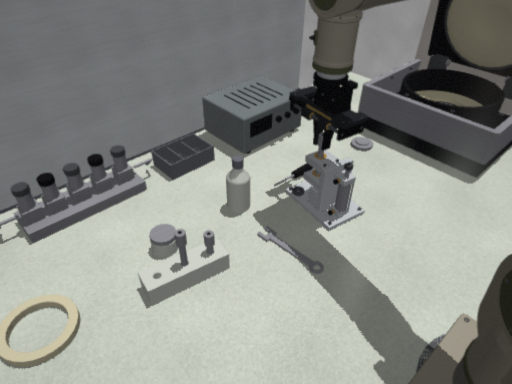

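```bash
python3 -c "
from h import *
delta([0.554,-0.1882,0.157],-9.6); print(r.close_job())"
```

```text
t 13.6 pos [ 0.554  -0.1882  0.1572] axis z [-4.e-04  3.e-04 -1.e+00] w 0.0205 F [-1.23  0.1  -1.9 ]
shift mm [-0.   0.1  0.2] turn rad [-0.0004 -0.0002  0.0003]
the job is handed in; nothing more can be done
None
```

I drew the longest shaft out of the rack by its hub and threaded it, tapered end down, through the upper and then the lower bushing. I handed the job in at 13.6 s, still gripping the shaft at 45 N.

**Last checks:**
- **Tip height:** about 34 mm above the bench, midway between the lower block and the base plate. This is worked out from the gripper height and the known start height. I couldn't see the tip itself below the lower block. The hub top appeared within about a pixel of where it should be in both fixed cameras, so the shaft has not slipped in the grip.
- **Upright and still:** the tool is within 0.001 rad of vertical and the joints were at rest. While it hung in the air, the shaft itself measured vertical to about 0.5°.
- **Hanging freely:** the force is essentially the shaft's weight, -1.9 to -3 N vertically. Sideways forces were mostly under 1 N. The largest was -1.2 N in the very last reading, about the sensor's noise.
- **Centring:** the side, scene and wrist views all show the shaft close to the middle of the upper bushing, and the two fixed views show it inside the lower one.
- **Everything else:** the other two shafts and the loose items look undisturbed in the final pictures.

**Disagreements:**
- **Camera positions:** the cameras differed by 2–4 mm on absolute positions, so I aligned the tip to the bushing within each picture.
- **Side touch on the way down:** just above the lower bushing the shaft leaned lightly on the upper bore (1.3 N). A correction of about 0.7 mm cleared it.

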